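# Roll a prototype grip into its nest and set the cradle's clamp screw

### The arm

A 7-joint arm with a two-finger parallel gripper is mounted at the origin on the work surface. World frame = base frame: x ahead of the robot, y to its left, z up, the work surface at z = 0. Lengths are in m, angles in degrees, forces in N, time in s.
With the tool pointing down it reaches from about 0.425 to 0.875 m from the base axis. Payload 4.7 kg.
Tool frame: the origin (TCP) lies midway between the tips of the shut fingers; the grasp point (between the pads) lies 19 mm behind it; z points along the fingers, x is the direction in which the jaws open and shut, and the axes are right-handed (so a half turn about z gives the same grasp; the last joint's range is limited). The gripper opens to 87 mm and grips with 3 to 60 N. Pads are 19 mm wide; open, the fingers measure 117 mm over their backs; the gripper's body (75 mm by 190 mm) begins 51 mm behind the grasp point.
Start: joints at [66.583, 18.392, -4.016, 83.108, 1.295, 78.541, -3.26], TCP at [0.267, -0.593, 0.183] pointing down, gripper open.
Joint ranges: [-163.93, 163.93], [-17.29, 119.83], [-79.2, 71.16], [3.27, 140.29], [-89.18, 269.18], [5.43, 117.66], [-154.24, 154.24]. Speed limits (degrees/s): [147.25, 147.25, 180, 180, 180, 180, 180].

### API

Orientations are given as [roll, pitch, yaw] about the fixed x, y, z axes, in that order (R = Rz(yaw) Ry(pitch) Rx(roll)).
In Python, from cell import telemetry, optics, env gives the robot as it stands.
- The arm moves only by the tool arm_command, never from a script. Its arguments are lists of equal length, an entry for each row: "translation": the shift along the tool's x, y, z in cm, a list of three; "twist": the turn about the tool's z in degrees. In form: {"translation": [[x, y, z], ...], "twist": [twist, ...]}. A call has 1 to 10 rows; each row shifts and turns the pose as measured when the row begins, along the tool's axes as they then stand; what a row does not reach is not made up. A row lasts 1/8 s, in which the tool goes at most 62.5 mm and 10.7 degrees, less where a joint would pass 70% of its speed; a pose out of reach is approached as far as the arm can. A call is refused whole if a number of a shift passes 6.25 or a number of a turn 10.7, either way. A call with a gripper value outside its range is refused whole. "grip" is the opening in per cent of the stroke, from 0 (shut) to 100 (fully open), set as the call begins (left out, the last holds). The fingers move at their own pace and stop on an object; "force" is the grip in N (left out, the last holds). Time passes only in rows, so rows that do not move let the fingers close. It gives the time, the measured TCP pose, the force and the opening at its end, in the units of the state.
- telemetry.get_obs(): the state, without advancing time (a new reading comes with each control period).
- optics.read_camera(name): name is "side" or "top" or "wrist"; returns a dict with "img" (384x512x3 uint8, blue, green, red), "fx", "fy", "cx", "cy" (pixels), "extrinsics" (4x4, takes a point from camera to world coordinates); the wrist camera has in their place "hand_eye" (4x4, takes a point from camera to tool coordinates, whose origin is the TCP and whose axes are the tool frame's). Camera axes: x right, y up, looking along -z (the intrinsics and any distortion apply to the point x, -y, -z); pixel columns grow to the right and rows downward; lengths in m; the calibration is good to about 2 mm. A picture is of the moment at which its call begins: read the wrist's pose just before it. There is no depth.
- env.sign_off(): hands the job in, once; it reports no verdict.
The state is a dict: "time_s": time; "qpos": joint angles; "joint_velocities": joint speeds; "effort": joint torques, N m; "tool_pos": TCP position; "tool_rot": TCP orientation; "force": force on the tool from outside, world axes, zero at the start; "wrist_torque": the same for the moment, N m; "grip_width": finger opening in m.
Only numpy, scipy, OpenCV 4.12 (cv2) and the standard library are available. Lean on these libraries where they do the work, as an engineer would, in place of code of your own. Each camera call takes 0.05 s, during which the arm holds its last target. There are 200 camera calls.

### The job

Lift the red handle of the white tray to tilt it to about 35 degrees and pause there, so that the grey ribbed grip rolls into the nest under the blue bridge, then lower the tray gently until it is level again. After that turn the orange wing screw on the bridge clockwise until it seats, back it off a quarter turn, and finish still gripping the screw there so that its lock ring can be set. Never tilt the tray beyond 45 degrees or let it drop, and leave the other things on the bench where they are.

Things in the scene. Friction and masses are not known exactly. Their poses are not given: they have to be found in the camera images.
- cradle: Fixed cradle: aluminium base (x -110 to 70, y +-80, 12 mm thick); side plates (x -7 to 39, outer faces y +-75) carry a blue bridge 34 x 150 mm, underside 119, top 133 mm above the bench. Origin on the bench; x points from red handle to nest, y along the tray's pivot, z up. The pivot passes through (0, 0, 60) mm, the screw's vertical axis through (16, 0) mm.
- tray (a joint): tilt of the white tray about its pivot, rad: 0 = level on its stops; grows as the red handle is raised; stop at 0.87. Lifting takes 2 to 3 N at the handle; its weight returns it, and it drops hard if let go.
- tray_nest (a point): middle of the nest, on the tray's floor, turning with the tray; level, it lies at (12, 0, 60) mm in the cradle's frame. Tray inside 116 x 100 mm, x -85.5 to 30.5 mm in the cradle's frame, walls 24 mm above the floor. Two 1.5 mm ridges across the floor, at x -51 and 0 mm, keep the grip in its front place or in the nest; it rolls over them by itself above about 25 degrees.
- tray_handle (a point): middle of the tray's red handle: a round bar 10 mm thick, 72 mm long, parallel to the pivot, 33 mm clear of the tray's front wall. In the tray's frame (origin on the pivot, turning with it) it lies at (-128, 0, 16) mm: 76 mm above the bench when level. It turns easily between two pinching fingers.
- screw (a joint): turn of the wing screw, rad: grows clockwise seen from above; seats on a hard stop at 4.71; starts between 1.6 and 3.1; stays where it is left (friction about 0.06 N m). It does not rise or sink. A quarter turn back from seated is 3.14.
- wing: orange wing of the screw, an upright bar 44 x 12 x 28 mm, underside 141, top 169 mm above the bench. Origin under its centre, on the screw's axis; x along the 44 mm, z up; white mark on top at its -x end. At screw = 0 its axes are the cradle's. Seated it is parallel to the pivot, mark to the cradle's -y; a quarter turn back it lies along the cradle's x, mark to +x (away from the red handle).
- wing_grip (a point): point on the screw's axis in the middle of the orange wing, 157 mm above the bench: where to grip it, across the 12 mm thickness.
- handgrip_axis (a point): centre of the grey ribbed prototype grip, a cylinder 34 mm in diameter and 92 mm long, 85 to 170 g, lying across the tray. It starts in the front place, near x -64 mm in the cradle's frame; in the nest its centre is at x about 8 to 14 mm, 77 mm above the bench.
- end_cap: bystander: grey stepped disc, 48 mm across, 26 mm high, beside the cradle; origin under its centre
- black_grip: bystander: black ribbed grip lying on the bench beside the cradle, 110 x 34 x 34 mm; origin under its centre
- bracket: bystander: small steel bracket 50 x 30 mm with an upright blade, 36 mm high, beyond the cradle; origin under its centre
- spatula: bystander: black-handled spatula lying on the mat to the robot's right, about 30 mm high; its x axis runs from handle to blade
- screwdriver: bystander: red screwdriver lying nearer the robot to its left, about 30 mm high; its x axis runs from handle to tip
- guard: bystander: grey printed bar 180 x 22 mm, 20 mm high, to the robot's left; origin under its centre
Things that resemble listed ones, but are neither listed nor needed, are in the scene too. Leave any brown look-alike of the part that bears handgrip_axis alone.

How it is judged:
By the outcome, as a careful person would: the job done as asked, in the order asked, and still so for the second after the job is handed in, while the arm keeps its last pose, push and grip.
It also fails if it takes over 72 s, if anything falls off the work surface, if the arm or the gripper's body presses on something with over 40 N, if the wrist force passes 120 N, or if a joint passes its speed limit or range.

## Working session

There is one attempt and no reset: what is moved stays moved. The work goes in short steps, Python scripts to look and compute and a tool call to move; the robot and the scene stay as the last step left them, time stands still between calls to the robot, and variables do not carry over. Pictures are saved under pics/ and viewed, about 8 in all and at most 12, crops included, and the job is handed in when it is done.

Besides the shell and the picture viewer there is one more tool, called by a JSON object that holds its "api" and its "payload". arm_command: Moves the arm, as the interface text tells. Its arguments: {"type":"object","properties":{"translation":{"type":"array","items":{"type":"array","items":{"type":"number"}}},"twist":{"type":"array","items":{"type":"number"}},"grip":{"type":"number"},"force":{"type":"number"}},"required":["translation","twist"]}

```bash
ls; mkdir -p pics; python3 - <<'E'
from cell import telemetry, optics
import cv2,numpy as np
o=telemetry.get_obs();print(o)
for n in ("top","side"):
    c=optics.read_camera(n);cv2.imwrite(f"pics/{n}0.png",c["img"])
    print(n,{k:(v.tolist() if hasattr(v,'tolist') else v) for k,v in c.items() if k!="img"})
E
```

```text
pics
{'time_s': 0.0, 'qpos': array([66.58156726, 18.43822424, -4.01750419, 83.17336448,  1.29430742,
       78.53905163, -3.26178349]), 'joint_velocities': array([ 0.09896093,  0.07535938, -0.01820635, -0.03411231, -0.02052061,
       -0.09161355,  0.01172794]), 'effort': array([ 4.92234194e-04, -4.91289997e+01, -4.03542425e-01, -3.12525916e+01,
       -6.38807681e-02,  4.39524197e-02,  1.84379073e-04]), 'tool_pos': array([ 0.26644925, -0.59221572,  0.18168476]), 'tool_rot': array([ 1.79995702e+02,  1.05431782e-01, -6.57719054e+01]), 'force': array([-0.52987856, -0.72520274,  0.768007  ]), 'wrist_torque': array([-0.02039642,  0.00195946, -0.03916382]), 'grip_width': 0.08716829780892726}
top {'fx': 466.627935369881, 'fy': 466.627935369881, 'cx': 253.64024560903914, 'cy': 189.08352218491078, 'extrinsics': [[0.009598878812754615, 0.9982588225595079, -0.058199524977812, 0.431212582361847], [-0.9998265279876228, 0.00865233782525286, -0.0164939680602613, -0.033401065489879596], [-0.015961687183793313, 0.05834775258964654, 0.9981687053349169, 1.3660407747872796], [0.0, 0.0, 0.0, 1.0]]}
side {'fx': 464.48985406739445, 'fy': 464.48985406739445, 'cx': 256.09793842601835, 'cy': 195.35737744604126, 'extrinsics': [[-0.9977826921938375, 0.0523674080625194, -0.041077411447549346, 0.465576685327089], [-0.06275264519372638, -0.534561514127003, 0.8427965906050146, 1.2248333142559538], [0.02217666971409307, 0.8435055673717037, 0.5366624200867175, 0.891975011988876], [0.0, 0.0, 0.0, 1.0]]}
```

View pics/top0.png

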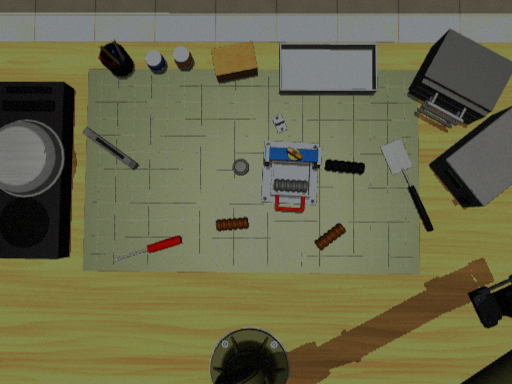

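View pics/side0.png

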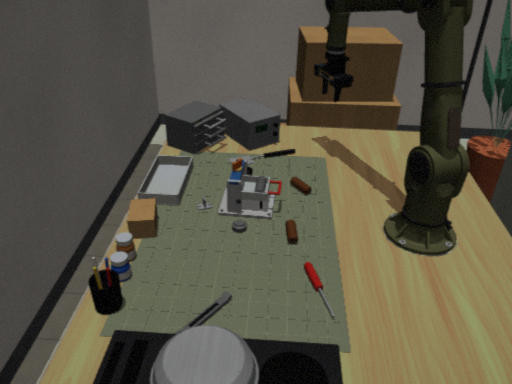

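The top view shows the cradle at about (292,172) with the red handle towards the robot (290,209), the blue bridge at row 154 and the orange wing at (294,154). The side view agrees, with the handle facing the robot.

```bash
cat > h.py <<'E'
from cell import telemetry, optics
import cv2,numpy as np
from scipy.spatial.transform import Rotation as R
def pose():
    o=telemetry.get_obs();T=np.eye(4);T[:3,:3]=R.from_euler('xyz',o['tool_rot'],degrees=True).as_matrix();T[:3,3]=o['tool_pos'];return T
def cam(n):
    T=pose();c=optics.read_camera(n)
    c['T']=T@c['hand_eye'] if n=='wrist' else np.array(c['extrinsics']);return c
def at(c,u,v,z):
    d=c['T'][:3,:3]@np.array([(u-c['cx'])/c['fx'],-(v-c['cy'])/c['fy'],-1]);p=c['T'][:3,3];return p+d*(z-p[2])/d[2]
def px(c,P):
    q=np.linalg.inv(c['T'])@np.append(P,1);return np.array([c['cx']-c['fx']*q[0]/q[2],c['cy']+c['fy']*q[1]/q[2]])
def mask(img,lo,hi,roi):
    h=cv2.cvtColor(img,cv2.COLOR_BGR2HSV);m=cv2.inRange(h,lo,hi);k=np.zeros_like(m);x0,y0,x1,y1=roi;k[y0:y1,x0:x1]=m[y0:y1,x0:x1];return k
E
python3 - <<'E'
from h import *
c=cam('top');print({k:v for k,v in c.items() if k not in('img','extrinsics','T')})
roi=(255,135,330,220);img=c['img']
blue=mask(img,(100,150,60),(125,255,255),roi);red=mask(img,(0,180,60),(5,255,255),roi)|mask(img,(174,180,60),(180,255,255),roi);orn=mask(img,(8,150,100),(28,255,255),roi)
for n,m,z in(('blue',blue,.133),('red',red,.076),('orange',orn,.169)):
    k=np.argwhere(m)[:,::-1].astype(np.float32);r=cv2.minAreaRect(k);print(n,len(k),r,at(c,*r[0],z),at(c,*k.mean(0),z))
    b=cv2.boxPoints(r);print([at(c,*q,z)[:2].round(4) for q in b])
s=img[130:225,250:335];cv2.imwrite('pics/topc.png',cv2.resize(s,None,fx=7,fy=6.3,interpolation=cv2.INTER_CUBIC)[:600])
E
```

```text
{'fx': 466.627935369881, 'fy': 466.627935369881, 'cx': 253.64024560903914, 'cy': 189.08352218491078}
blue 428 ((293.21844482421875, 154.56768798828125), (48.20344924926758, 12.092464447021484), 3.1798300743103027) [ 0.5958154  -0.11724131  0.133     ] [ 0.5956834  -0.11713972  0.133     ]
[array([ 0.5828, -0.0526]), array([ 0.6151, -0.0541]), array([ 0.6089, -0.1819]), array([ 0.5766, -0.1801])]
red 167 ((289.51470947265625, 203.30880737304688), (28.99127769470215, 14.8024263381958), 4.39870548248291) [ 0.46794242 -0.1115331   0.076     ] [ 0.46162095 -0.11153315  0.076     ]
[array([ 0.4503, -0.0702]), array([ 0.4911, -0.0731]), array([ 0.4856, -0.1529]), array([ 0.4449, -0.1499])]
orange 42 ((293.7599792480469, 153.32000732421875), (16.0, 7.200000286102295), 36.869895935058594) [ 0.59425605 -0.11617276  0.169     ] [ 0.59357136 -0.12010401  0.169     ]
[array([ 0.5991, -0.0941]), array([ 0.6141, -0.1052]), array([ 0.5894, -0.1382]), array([ 0.5744, -0.1272])]
```

View pics/topc.png

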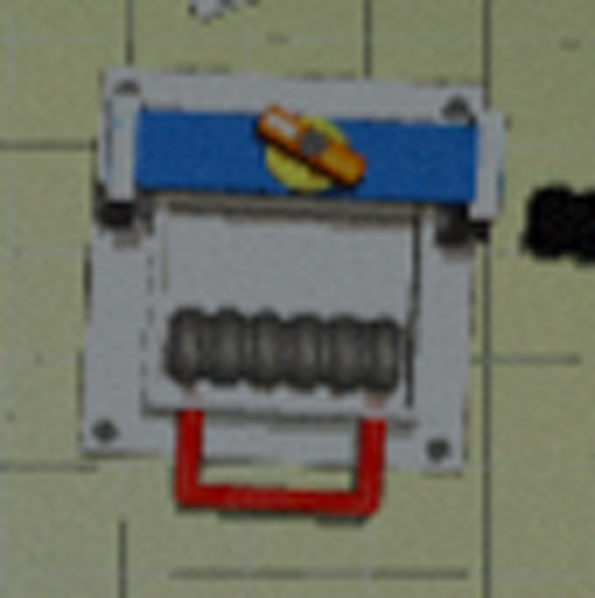

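The crop shows the wing's white mark at upper left, so the screw is at about 125°. The yaw of the cradle is about -3°. I'll move above the handle next.

```bash
cat >> h.py <<'E'
def plan(target,yaw,n):
    """rows (cm, deg) from present pose to target, tool down"""
    T=pose();e=np.array(telemetry.get_obs()['tool_rot']);y=e[2];p=T[:3,3].copy();dy=(yaw-y+180)%360-180
    d=(np.array(target)-p)/n;rows=[]
    for i in range(n):
        Ri=R.from_euler('xyz',[180,0,y+dy*i/n],degrees=True).as_matrix();rows.append((Ri.T@d*100).round(2).tolist())
    print(rows,'twist',round(-dy/n,2),'x',n)
E
python3 - <<'E'
from h import *
c=cam('top');print(at(c,289.6,208.9,.076))
plan([.455,-.112,.25],-3,14)
E
```

```text
[ 0.45251733 -0.11184716  0.076     ]
[[-2.58, -2.64, -0.49], [-2.36, -2.83, -0.49], [-2.13, -3.01, -0.49], [-1.89, -3.16, -0.49], [-1.64, -3.3, -0.49], [-1.38, -3.42, -0.49], [-1.11, -3.52, -0.49], [-0.83, -3.59, -0.49], [-0.54, -3.65, -0.49], [-0.26, -3.68, -0.49], [0.03, -3.69, -0.49], [0.32, -3.67, -0.49], [0.61, -3.64, -0.49], [0.89, -3.58, -0.49]] twist -4.48 x 14
```

{"api": "arm_command", "payload": {"translation": [[-2.6, -2.6, -0.5], [-2.4, -2.8, -0.5], [-2.1, -3.0, -0.5], [-1.9, -3.2, -0.5], [-1.6, -3.3, -0.5], [-1.4, -3.4, -0.5], [-1.1, -3.5, -0.5], [-0.8, -3.6, -0.5], [-0.5, -3.6, -0.5], [-0.3, -3.7, -0.5]], "twist": [-4.5, -4.5, -4.5, -4.5, -4.5, -4.5, -4.5, -4.5, -4.5, -4.5]}}

```text
time_s: 1.45
tool_pos: [0.3993, -0.2364, 0.2317]
tool_rot: [-179.9, 0.2, -19.2]
force: [-0.1, -0.1, -0.3]
grip_width: 0.0871
```

```bash
python3 - <<'E'
from h import *
print(pose()[:3,3],telemetry.get_obs()['tool_rot'],telemetry.get_obs()['qpos'])
plan([.455,-.112,.25],-3,8)
E
```

```text
[ 0.3993053  -0.23642195  0.23170775] [-179.89910541    0.22954174  -19.2421063 ] [ 50.89160394  -4.76269    -21.92256538 102.92138076  -1.85599007
  81.74609129  10.06949775]
[[0.14, -1.7, -0.23], [0.2, -1.69, -0.23], [0.26, -1.68, -0.23], [0.32, -1.67, -0.23], [0.38, -1.66, -0.23], [0.44, -1.65, -0.23], [0.5, -1.63, -0.23], [0.56, -1.61, -0.23]] twist -2.03 x 8
```

{"api": "arm_command", "payload": {"translation": [[0.1, -1.7, -0.2], [0.2, -1.7, -0.2], [0.3, -1.7, -0.2], [0.3, -1.7, -0.2], [0.4, -1.7, -0.2], [0.4, -1.7, -0.2], [0.5, -1.6, -0.2], [0.6, -1.6, -0.2], [0, 0, 0]], "twist": [-2, -2, -2, -2, -2, -2, -2, -2, 0]}}

```text
time_s: 2.58
tool_pos: [0.4588, -0.1004, 0.2492]
tool_rot: [-179.9, 0.2, -1.9]
force: [0.1, 0.4, -0.5]
grip_width: 0.0869
```

```bash
python3 - <<'E'
from h import *
o=telemetry.get_obs();print(o['tool_pos'],o['tool_rot'],o['qpos'],o['joint_velocities'].max())
c=cam('wrist');print(c['hand_eye'],c['fx'],c['cx'],c['cy'],px(c,[.4525,-.1118,.076]),px(c,[.594,-.118,.169]))
cv2.imwrite('pics/w1.png',c['img'])
E
```

```text
[ 0.45882805 -0.10036384  0.24920071] [-1.79856334e+02  1.60086585e-01 -1.92441766e+00] [ 42.42135575  -4.40223383 -31.0529102  100.34217781  -2.39923866
  83.6185022    9.79278945] 1.3417396013720169
[[ 9.99998843e-01 -4.81199811e-04 -1.44331944e-03  1.24072902e-04]
 [-8.44062397e-04 -9.64752027e-01 -2.63159295e-01 -7.19524852e-02]
 [-1.26581315e-03  2.63160209e-01 -9.64751316e-01 -2.02895295e-01]
 [ 0.00000000e+00  0.00000000e+00  0.00000000e+00  1.00000000e+00]] 300.8189304253394 251.77809057148963 187.63982949578252 [246.98949179 173.64695789] [389.64344016 195.69571995]
```

View pics/w1.png

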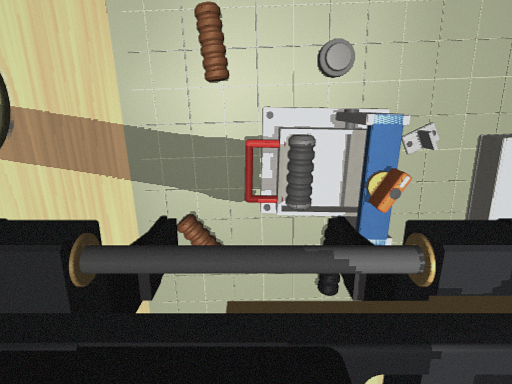

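The wrist view shows the red bar at column ~249, rows 140–202, the grey grip at (300,171) and the wing at about (391,190). The predicted points agree to a few pixels.

```bash
python3 - <<'E'
from h import *
c=cam('wrist');img=c['img']
roi=(235,125,258,215)
m=mask(img,(0,150,50),(6,255,255),roi)|mask(img,(174,150,50),(180,255,255),roi)
# bar: columns profile
k=np.argwhere(m)[:,::-1];print(np.bincount(k[:,0],minlength=260)[240:260])
k=k[(k[:,0]<251)];l=cv2.fitLine(k.astype(np.float32),cv2.DIST_L2,0,.01,.01).ravel();print(l,k.min(0),k.max(0))
a=at(c,l[2],k[:,1].min(),.076);b=at(c,l[2]+l[0]/l[1]*(k[:,1].max()-l[3]),k[:,1].max(),.076)
a=at(c,l[2]+l[0]/l[1]*(k[:,1].min()-l[3]),k[:,1].min(),.076)
print('bar',a,b,(a+b)/2,np.linalg.norm(a-b),'yaw',np.degrees(np.arctan2(-(a-b)[0],(a-b)[1])))
bl=mask(img,(100,130,50),(125,255,255),(340,100,420,245));cv2.imwrite('pics/bl.png',bl)
k=np.argwhere(bl)[:,::-1]
# blue top right/left edges per row
L=[];Rr=[]
for v in range(128,230,3):
    u=k[k[:,1]==v][:,0]
    if len(u)>5:L.append(at(c,u.min(),v,.133));Rr.append(at(c,u.max()+1,v,.133))
for n,e in(('L',L),('R',Rr)):
    e=np.array(e);p=np.polyfit(e[:,1],e[:,0],1);print(n,'yaw',-np.degrees(np.arctan(p[0])),'x at y=-.118',np.polyval(p,-.118),np.std(e[:,0]-np.polyval(p,e[:,1])))
o=mask(img,(5,130,60),(20,255,255),(355,150,425,225));k=np.argwhere(o)[:,::-1].astype(np.float32);r=cv2.minAreaRect(k);print(r)
s=np.hstack([img[95:255,235:445]]);cv2.imwrite('pics/w1c.png',cv2.resize(s,None,fx=3.7,fy=3.7,interpolation=cv2.INTER_CUBIC))
E
```

```text
[ 0  0  0  0  0  0 59 62 62 62 61 61 62 13 14 12 12 14  0  0]
[ 4.9904982e-05 -1.0000000e+00  2.4801308e+02  1.6968628e+02] [246 139] [250 200]
bar [ 0.45494787 -0.06898919  0.076     ] [ 0.45193763 -0.14822101  0.076     ] [ 0.45344275 -0.1086051   0.076     ] 0.07928898155202808 yaw -2.1757761332993093
L yaw -3.18268321774006 x at y=-.118 0.5799587822790556 0.00123514728348513
R yaw -6.684048863051843 x at y=-.118 0.6080987259877606 0.010073013321536184
((385.6802978515625, 184.21559143066406), (33.656036376953125, 45.850250244140625), 37.5685920715332)
```

View pics/w1c.png

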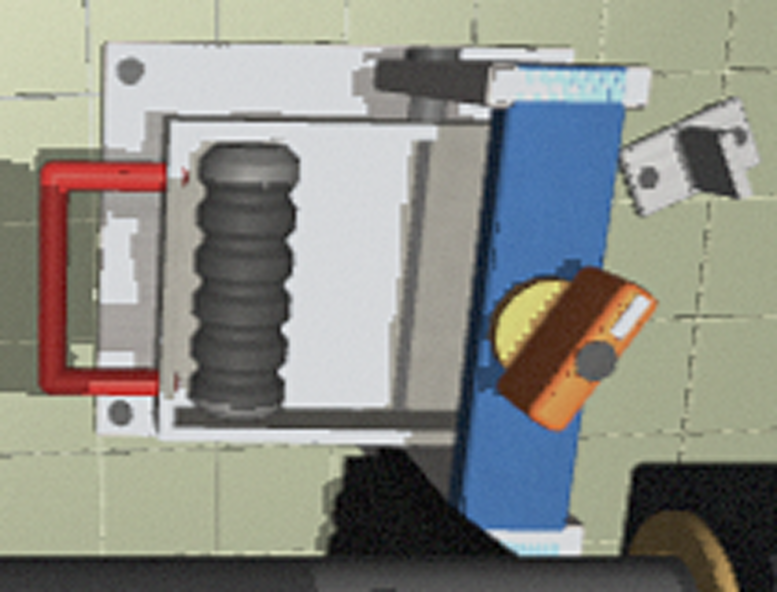

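```bash
python3 - <<'E'
from h import *
c=cam('wrist')
ce=at(c,396.4,192.8,.169);mk=at(c,405.8,180.1,.169);print(ce,mk,np.degrees(np.arctan2(*(mk-ce)[:2][::-1])))
print([at(c,249.2,v,.076) for v in (139,170,201)])
plan([.4535,-.110,.13],-3,8)
E
```

```text
[ 0.5992283  -0.11756653  0.169     ] [ 0.60715863 -0.10506666  0.169     ] 57.60762433634465
[array([ 0.45607102, -0.06987868,  0.076     ]), array([ 0.45456095, -0.10905681,  0.076     ]), array([ 0.45296564, -0.15044654,  0.076     ])]
[[-0.05, 0.09, 1.48], [-0.05, 0.09, 1.48], [-0.05, 0.09, 1.48], [-0.05, 0.09, 1.48], [-0.05, 0.09, 1.48], [-0.05, 0.09, 1.48], [-0.05, 0.09, 1.48], [-0.05, 0.09, 1.48]] twist 0.1 x 8
```

{"api": "arm_command", "payload": {"translation": [[-0.1, 0.1, 1.5], [-0.1, 0.1, 1.5], [-0.1, 0.1, 1.5], [-0.1, 0.1, 1.5], [-0.1, 0.1, 1.5], [0, 0.1, 1.5], [0, 0.2, 1.5], [0, 0.2, 1.2], [0, 0, 0]], "twist": [1, 0, 0, 0, 0, 0, 0, 0, 0], "grip": 30, "force": 25}}

```text
time_s: 3.85
tool_pos: [0.449, -0.1146, 0.1214]
tool_rot: [-179.8, 0.4, -3.5]
force: [-0.7, -0.0, 0.3]
grip_width: 0.0261
```

```bash
python3 - <<'E'
from h import *
o=telemetry.get_obs();print(o['tool_pos'],o['tool_rot'],o['grip_width'])
c=cam('wrist');print([px(c,p) for p in ([.4542,-.07,.076],[.4542,-.110,.076])])
img=c['img'];m=mask(img,(0,150,40),(6,255,255),(150,60,350,260))|mask(img,(174,150,40),(180,255,255),(150,60,350,260))
k=np.argwhere(m)[:,::-1];print(np.bincount(k[:,0],minlength=350)[200:300])
u=np.bincount(k[:,0],minlength=350);cols=np.where(u>40)[0];v=k[np.isin(k[:,0],cols)][:,1];print(cols.min(),cols.max(),v.min(),v.max())
print(at(c,(cols.min()+cols.max())/2+.0,(v.min()+v.max())/2,.076))
plan([.4542,-.110,.055],-3,6)
E
```

```text
[ 0.44898608 -0.11458675  0.12138499] [-179.84054321    0.43273951   -3.48987955] 0.02608008416857835
[array([254.67762593, 140.03694654]), array([257.36927567, 187.05233678])]
[ 0  0  0  0  0  0  0  0  0  0  0  0  0  0  0  0  0  0  0  0  0  0  0  0
  0  0  0  0  0  0  0  0  0  0  0  0  0  0  0  0  0  0  0  0  0  0  0  0
  0  0  0  0 23 87 90 92 93 83 91 93 92 93 93 58 20 20 21 21 21 21 20 21
 21 22 22 17 11 11 11 10 11 10 10 10 10 10 10 10 10 10 10 10 11 14 19 20
 19 20 21 22]
253 263 138 230
[ 0.45488553 -0.10734135  0.076     ]
[[0.07, -0.08, 1.12], [0.07, -0.08, 1.12], [0.07, -0.08, 1.12], [0.07, -0.08, 1.12], [0.07, -0.08, 1.12], [0.07, -0.08, 1.12]] twist -0.08 x 6
```

{"api": "arm_command", "payload": {"translation": [[0.2, -0.1, 0.6], [0.2, -0.1, 1.0], [0.1, -0.1, 1.0], [0.1, -0.1, 1.3], [0, -0.1, 1.3], [0, 0, 1.3], [0, 0, 0]], "twist": [0, 0, 0, 0, 0, 0, 0]}}

```text
time_s: 4.78
tool_pos: [0.4563, -0.1092, 0.0528]
tool_rot: [-179.9, 0.3, -3.5]
force: [0.9, -0.3, -0.3]
grip_width: 0.0261
```

{"api": "arm_command", "payload": {"translation": [[0, 0, 0], [0, 0, 0], [0, 0, 0], [0, 0, 0]], "twist": [0, 0, 0, 0], "grip": 0, "force": 25}}

```text
time_s: 5.28
tool_pos: [0.4575, -0.1097, 0.054]
tool_rot: [-179.9, 0.2, -3.5]
force: [0.0, -0.2, 0.2]
grip_width: 0.0015
```

The fingers closed to 1.5 mm, so the bar is not between them. I'll look before moving again.

```bash
python3 - <<'E'
from h import *
T=pose();print(T.round(3))
c=cam('wrist');print(px(c,T[:3,3]+[0,0,.019]),px(c,[.4549,-.109,.076]))
s=cam('side');q=px(s,[.455,-.11,.076]).astype(int);print(q)
a=s['img'][q[1]-50:q[1]+40,q[0]-70:q[0]+50]
a=cv2.resize(a,(512,384),interpolation=cv2.INTER_CUBIC);b=c['img'][:384]
cv2.imwrite('pics/x1.png',cv2.resize(np.hstack([a,b]),(800,300)))
E
```

```text
[[ 0.998 -0.061 -0.003  0.457]
 [-0.061 -0.998  0.002 -0.11 ]
 [-0.003 -0.002 -1.     0.054]
 [ 0.     0.     0.     1.   ]]
[251.04974897 219.81543523] [246.96409191 220.74786473]
[278 188]
```

View pics/x1.png

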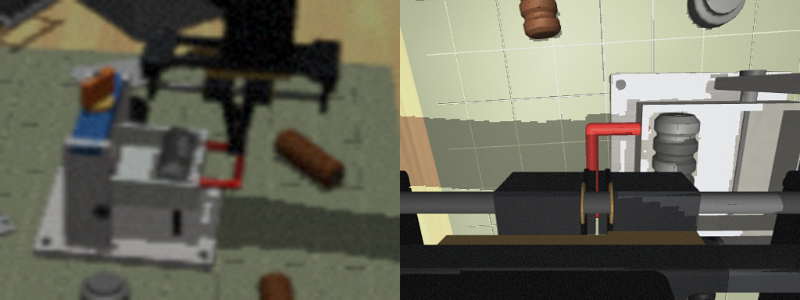

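{"api": "arm_command", "payload": {"translation": [[0, 0, -0.3], [0, 0, -0.4], [0, 0, -0.4], [0, 0, 0]], "twist": [0, 0, 0, 0]}}

```text
time_s: 5.88
tool_pos: [0.4577, -0.1097, 0.0661]
tool_rot: [-179.9, 0.2, -3.5]
force: [-0.3, 0.2, 0.1]
grip_width: 0.0005
```

```bash
python3 - <<'E'
from h import *
o=telemetry.get_obs();print(o['tool_pos'],o['force'],o['wrist_torque'],o['grip_width'])
c=cam('wrist');s=cam('side');t=cam('top')
m=lambda i,roi:mask(i,(0,150,40),(6,255,255),roi)|mask(i,(174,150,40),(180,255,255),roi)
k=np.argwhere(m(s['img'],(255,165,300,215)))[:,::-1];print(k.min(0),k.max(0),k.mean(0),len(k))
for z in(.0,.01,.015): print(z,[px(s,[.4545,y,.076+z]).round(1) for y in(-.07,-.15)])
a=cv2.resize(s['img'][138:228,208:328],(400,300),interpolation=cv2.INTER_NEAREST);b=cv2.resize(c['img'][130:290,190:403],(400,300))
cv2.imwrite('pics/x2.png',np.hstack([a,b]))
E
```

```text
[ 0.45774758 -0.10973536  0.06608232] [-0.28921577  0.17073753  0.10608654] [ 0.02493516 -0.04275174  0.02871305] 0.0004876986916963761
[268 181] [280 193] [275.7704918  187.16393443] 61
0.0 [array([278.6, 194.4]), array([279.2, 181.9])]
0.01 [array([278.8, 191.8]), array([279.3, 179.4])]
0.015 [array([278.9, 190.5]), array([279.4, 178.2])]
```

View pics/x2.png

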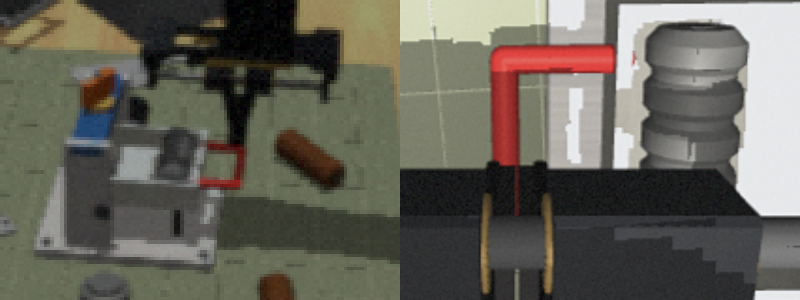

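```bash
python3 - <<'E'
from h import *
T=pose();c=cam('wrist');s=cam('side')
for d in(0,.01,.02,.03,.04,.05,.07):
    P=T@[0,0,-d,1];print(d,px(c,P[:3]).round(1),px(s,P[:3]).round(1))
g=s['img'][150:215:1,272:288].max(2);print(g[::2])
E
```

```text
0 [251.2 210.1] [277.9 190.7]
0.01 [251.2 215. ] [278.  188.1]
0.02 [251.1 220.4] [278.2 185.6]
0.03 [251.1 226.4] [278.3 183. ]
0.04 [251.1 233. ] [278.4 180.5]
0.05 [251.1 240.4] [278.6 177.9]
0.07 [251.1 258.1] [278.8 172.6]
[[ 44  30  15   7   5   1   7   0   7   0   4  14  15  11   0   9]
 [ 12  18  18   0   7   7   3  10   3   0   3   3  15   6   4  14]
 [  2  10  10  14   6  20  13  13  10  17  11  11  18  10   8   9]
 [ 59  54  56  48  42  50  43  39  41  39  37  33  28  37  29  28]
 [ 26  29  35  35  36  43  60  84  85  60  35  34  30  41  43  48]
 [ 17  20  25  29  29  37  54  82  78  45  20  17  18  18  17  19]
 [  9  18  15   0  11  22  41  45  35  23  12   7   7   5  16  10]
 [ 18  18  12  12  13  25  72 100  81  36  11  15  13  10  18   9]
 [106  96  67  22  10  11  29  42  37  13   9  11  28  52  59  57]
 [110 105  86  35  10   0  14  17  14   5  11  22  71 102 110 107]
 [106 108  92  56  15  10   7  20  14  11  19  58  91 105 109 108]
 [108 107 109  83  29   0  21  14   5   9  34  81 111 112 105 110]
 [109 110 110  92  52  15  11   0   8  12  60  97 109 109 111 108]
 
[... 639 characters left out ...]
 107 110 109 111 108 108 110]
 [148 144 116  85  87  86  96  97 101 103 100  97 101 100 101 102]
 [ 92  87  75  60  59  60  62  61  62  59  59  58  61  59  60  59]
 [ 95  82  64  65  60  62  61  60  61  62  63  63  63  62  59  61]
 [ 96  80  60  59  60  56  59  65  61  62  60  59  54  60  58  63]
 [ 89  79  61  60  60  61  58  61  58  64  63  60  61  59  61  64]
 [ 81  70  64  61  63  61  58  59  61  60  61  62  61  61  57  64]
 [ 78  61  63  57  60  59  66  64  66  65  58  63  64  64  64  58]
 [114  69  61  58  60  59  62  62  60  61  64  62  61  63  62  63]
 [ 99  78  78  77  76  75  73  78  88 106 107 105 103  92  79  73]
 [ 94 105 108 108 110 111 108 111 109 107 110 109 109 108 108 111]]
```

Both cameras put the fingertips about 38 mm behind the reported TCP. The side view has the tip at row 181 against an expected 191, and the wrist view agrees. The fingers therefore closed above the bar. I'll reopen, go about 45 mm lower while watching the force, and close again.

{"api": "arm_command", "payload": {"translation": [[-0.2, 0, 0], [0, 0, 0], [0, 0, 0], [0, 0, 0.8], [0, 0, 0.8], [0, 0, 0.8], [0, 0, 0]], "twist": [0, 0, 0, 0, 0, 0, 0], "grip": 30}}

```text
time_s: 7.0
tool_pos: [0.4541, -0.1091, 0.0388]
tool_rot: [-179.9, 0.3, -3.5]
force: [0.5, -0.1, -0.5]
grip_width: 0.0258
```

{"api": "arm_command", "payload": {"translation": [[0, 0, 0.6], [0, 0, 0.6], [0, 0, 0.6], [0, 0, 0]], "twist": [0, 0, 0, 0]}}

```text
time_s: 7.5
tool_pos: [0.4541, -0.1091, 0.0195]
tool_rot: [-179.8, 0.3, -3.5]
force: [0.2, 0.4, 0.1]
grip_width: 0.0261
```

```bash
python3 - <<'E'
from h import *
o=telemetry.get_obs();print(o['tool_pos'],o['force'],o['wrist_torque'],o['grip_width'])
s=cam('side');c=cam('wrist')
a=cv2.resize(s['img'][138:228,208:328],(400,300),interpolation=cv2.INTER_NEAREST);b=cv2.resize(c['img'][130:290,190:403],(400,300))
cv2.imwrite('pics/x3.png',np.hstack([a,b]))
E
```

```text
[ 0.45408319 -0.10906414  0.01954991] [0.20390916 0.43090206 0.05631989] [-0.03248008 -0.12495752 -0.01601835] 0.02610557673162638
```

View pics/x3.png

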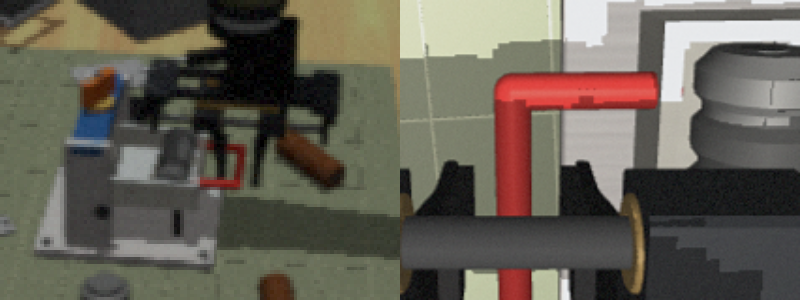

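The fingers now straddle the bar, one inside the loop and one outside. Closing.

{"api": "arm_command", "payload": {"translation": [[0, 0, 0], [0, 0, 0], [0, 0, 0], [0, 0, 0], [0, 0, 0]], "twist": [0, 0, 0, 0, 0], "grip": 0, "force": 25}}

```text
time_s: 8.22
tool_pos: [0.4536, -0.1093, 0.0204]
tool_rot: [-179.9, 0.4, -3.5]
force: [-2.2, 1.0, 0.5]
grip_width: 0.0089
```

{"api": "arm_command", "payload": {"translation": [[0.08, 0, -0.56], [0.11, 0, -0.55], [0.13, 0, -0.55], [0.15, 0, -0.54], [0.18, 0, -0.53], [0.2, 0, -0.53], [0.22, 0, -0.52], [0.25, 0, -0.51], [0, 0, 0]], "twist": [0, 0, 0, 0, 0, 0, 0, 0, 0]}}

```text
time_s: 9.35
tool_pos: [0.467, -0.1099, 0.0653]
tool_rot: [-179.9, 0.5, -3.4]
force: [-1.2, 0.4, -2.4]
grip_width: 0.0091
```

```bash
cat >> h.py <<'E'
def tilt():
    o=telemetry.get_obs();dz=o['tool_pos'][2]-.0204;dx=o['tool_pos'][0]-.4536
    print('tilt z',np.degrees(np.arcsin((16+dz*1e3)/129))-7.125,'x',np.degrees(np.arccos((128-dx*1e3)/129))-7.125,o['force'],o['grip_width'],o['tool_rot'])
E
python3 -c "
from h import *
tilt()"
```

```text
tilt z 21.054305320794207 x 20.192178844876967 [-1.16270049  0.41852632 -2.42687317] 0.009052670115570123 [-179.85642884    0.48417193   -3.44557741]
```

{"api": "arm_command", "payload": {"translation": [[0.23, 0, -0.41], [0.25, 0, -0.4], [0.26, 0, -0.39], [0.27, 0, -0.38], [0.29, 0, -0.37], [0.3, 0, -0.36], [0.3, 0, -0.33], [0, 0, 0], [0, 0, 0], [0, 0, 0]], "twist": [0, 0, 0, 0, 0, 0, 0, 0, 0, 0]}}

```text
time_s: 10.6
tool_pos: [0.4864, -0.111, 0.0938]
tool_rot: [-179.9, 0.6, -3.4]
force: [-3.5, 1.2, 0.9]
grip_width: 0.0094
```

```bash
python3 - <<'E'
from h import *
tilt();s=cam('side');c=cam('wrist')
a=cv2.resize(s['img'][130:220,200:320],(400,300),interpolation=cv2.INTER_NEAREST);b=cv2.resize(c['img'][40:280,190:510],(400,300))
cv2.imwrite('pics/x4.png',np.hstack([a,b]))
E
```

```text
tilt z 36.761391947653046 x 35.32437076115904 [-3.45343378  1.17307663  0.88988774] 0.009424834458199445 [-179.86389127    0.63112415   -3.42638338]
```

View pics/x4.png

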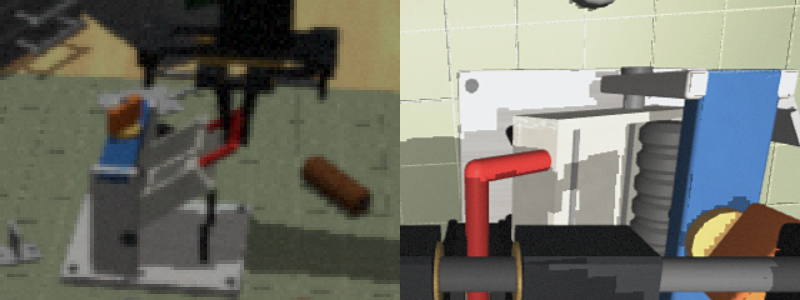

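The grip has rolled into the nest under the bridge, with the tray at about 36°. I'll hold for a moment and then lower gently.

{"api": "arm_command", "payload": {"translation": [[0, 0, 0], [0, 0, 0], [0, 0, 0], [-0.33, 0, 0.36], [-0.32, 0, 0.37], [-0.3, 0, 0.38], [-0.29, 0, 0.39], [-0.27, 0, 0.4], [-0.26, 0, 0.41], [-0.24, 0, 0.42]], "twist": [0, 0, 0, 0, 0, 0, 0, 0, 0, 0]}}

```text
time_s: 11.95
tool_pos: [0.4676, -0.1102, 0.066]
tool_rot: [-179.9, 0.3, -3.4]
force: [-1.4, -1.4, 1.5]
grip_width: 0.0091
```

```bash
python3 -c "
from h import *
tilt();print(pose()[:3,3])"
```

```text
tilt z 21.383308726851304 x 20.801223787483853 [-1.39157384 -1.37561344  1.50456496] 0.00907550996179593 [-179.91642185    0.25684489   -3.44087559]
[ 0.46762187 -0.11020281  0.06596992]
```

{"api": "arm_command", "payload": {"translation": [[-0.22, 0, 0.44], [-0.21, 0, 0.45], [-0.19, 0, 0.46], [-0.17, 0, 0.46], [-0.16, 0, 0.47], [-0.14, 0, 0.47], [-0.12, 0, 0.45], [-0.1, 0, 0.45], [0, 0, 0]], "twist": [0, 0, 0, 0, 0, 0, 0, 0, 0]}}

```text
time_s: 13.08
tool_pos: [0.4548, -0.1095, 0.0266]
tool_rot: [-179.9, 0.1, -3.4]
force: [0.3, -0.0, -0.1]
grip_width: 0.0091
```

```bash
python3 -c "
from h import *
tilt();print(pose()[:3,3])"
```

```text
tilt z 2.7822380927646737 x 3.4368306616853346 [ 0.29129331 -0.03771558 -0.13616448] 0.009123203714735665 [-1.79913490e+02  9.92210581e-02 -3.43902689e+00]
[ 0.45478556 -0.10952384  0.02659491]
```

{"api": "arm_command", "payload": {"translation": [[-0.06, 0, 0.25], [-0.04, 0, 0.25], [0, 0, 0.2], [0, 0, 0.1], [0, 0, 0], [0, 0, 0]], "twist": [0, 0, 0, 0, 0, 0]}}

```text
time_s: 13.82
tool_pos: [0.4538, -0.1095, 0.0201]
tool_rot: [-180.0, 0.1, -3.4]
force: [-0.3, -0.4, 0.4]
grip_width: 0.0092
```

```bash
python3 -c "
from h import *
tilt();print(pose()[:3,3])"
```

```text
tilt z -0.14640004438691445 x 0.7250873727400018 [-0.26815654 -0.4312707   0.446728  ] 0.009220850220471435 [-1.79962553e+02  1.48645929e-01 -3.43762241e+00]
[ 0.45380888 -0.1094714   0.02007332]
```

{"api": "arm_command", "payload": {"translation": [[0, 0, 0.15], [0, 0, 0.1], [0, 0, 0]], "twist": [0, 0, 0]}}

```text
time_s: 14.2
tool_pos: [0.4537, -0.1095, 0.0201]
tool_rot: [180.0, 0.2, -3.4]
force: [-0.0, 1.0, -1.6]
grip_width: 0.0092
```

{"api": "arm_command", "payload": {"translation": [[0, 0, 0], [0, 0, 0], [0, 0, 0], [0, 0, 0]], "twist": [0, 0, 0, 0], "grip": 30}}

```text
time_s: 14.7
tool_pos: [0.4532, -0.1094, 0.0191]
tool_rot: [-180.0, 0.3, -3.5]
force: [-0.7, -0.1, -1.7]
grip_width: 0.0259
```

```bash
python3 -c "
from h import *
tilt();print(pose()[:3,3],telemetry.get_obs()['qpos']);plan([.4545,-.11,.2],-3.4,6)"
```

```text
tilt z -0.583573976542981 x -1.4553967684079003 [-0.69944416 -0.09308578 -1.70750516] 0.025904668809702394 [-179.98393475    0.28472024   -3.47639083]
[ 0.45323105 -0.10942484  0.01909588] [ 40.95351971   7.10079487 -32.00720714 117.85305135   4.52173981
  56.48475766   3.14875304]
[[0.02, 0.01, -3.02], [0.02, 0.01, -3.02], [0.02, 0.01, -3.02], [0.02, 0.01, -3.02], [0.02, 0.01, -3.02], [0.02, 0.01, -3.02]] twist -0.01 x 6
```

{"api": "arm_command", "payload": {"translation": [[0, 0, -2], [0, 0, -3], [0, 0, -3], [0, 0, -4], [0, 0, -4], [0, 0, -2], [1.5, 0, 0], [2, 0, 0], [2, 0, 0], [0, 0, 0]], "twist": [0, 0, 0, 0, 0, 0, 0, 0, 0, 0]}}

```text
time_s: 15.95
tool_pos: [0.5107, -0.1124, 0.1997]
tool_rot: [-179.9, 0.5, -3.5]
force: [-0.4, -0.2, 0.2]
grip_width: 0.0264
```

```bash
python3 - <<'E'
from h import *
o=telemetry.get_obs();print(o['tool_pos'],o['qpos'])
c=cam('wrist');print(px(c,[.5985,-.1175,.169]))
cv2.imwrite('pics/w5.png',cv2.resize(c['img'][60:230,200:420],None,fx=3.5,fy=3.5,interpolation=cv2.INTER_CUBIC))
E
```

```text
[ 0.51073276 -0.11239556  0.19970184] [ 40.94538168   4.6693145  -32.91921886  98.13840369   2.47919253
  78.48752356   4.12041333]
[360.10317318 197.6024152 ]
```

View pics/w5.png

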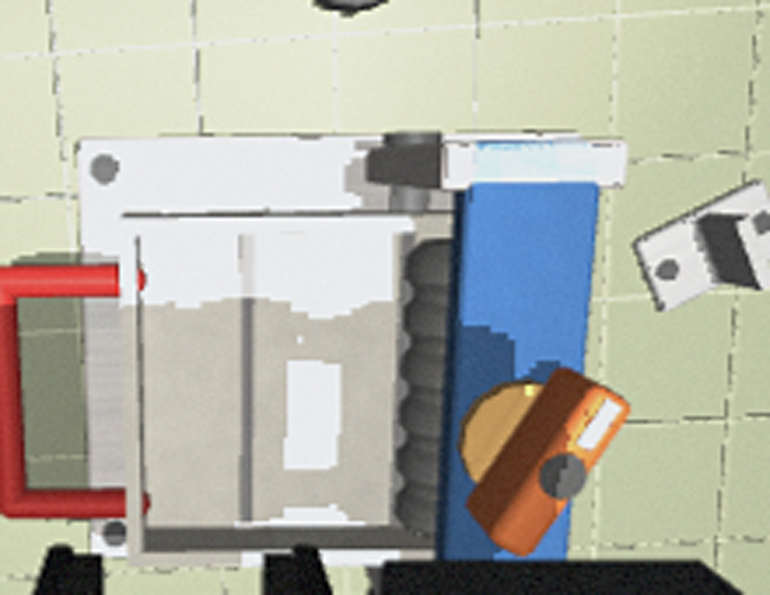

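The wrist view shows the tray level and the grip in its nest behind the bridge edge. The wing's dot is at (360.6,196), with 197.6 predicted.

```bash
python3 - <<'E'
from h import *
c=cam('wrist')
f=lambda u,v:at(c,u/3.5+200,v/3.5+60,.169)[:2]
P={k:f(*v) for k,v in dict(dot=(562,476),mark=(602,425),a=(628,407),b=(524,556),c=(582,369),d=(470,506)).items()};print(P)
ang=lambda p,q:np.degrees(np.arctan2(*(p-q)[::-1]))
print(ang(P['a'],P['b']),ang(P['mark'],P['dot']))
q=(P['a']+P['b'])/2;print(np.linalg.norm(P['a']-P['b']))
plan([.599,-.1178,.2],-33,6)
E
```

```text
{'dot': array([ 0.59795104, -0.11619526]), 'mark': array([ 0.60661037, -0.10454247]), 'a': array([ 0.61229248, -0.1006591 ]), 'b': array([ 0.58969906, -0.13545098]), 'c': array([ 0.60157152, -0.09126524]), 'd': array([ 0.57687173, -0.12228997])}
57.000803172655765 53.38352874837987
0.04148417838160363
[[1.5, -0.0, 0.0], [1.49, -0.13, 0.0], [1.47, -0.26, 0.0], [1.45, -0.38, 0.0], [1.41, -0.51, 0.0], [1.36, -0.63, 0.0]] twist 4.92 x 6
```

{"api": "arm_command", "payload": {"translation": [[1.5, 0, 0], [1.5, -0.1, 0], [1.5, -0.2, 0], [1.4, -0.4, 0], [1.4, -0.5, 0], [1.3, -0.6, 0], [0, 0, 0]], "twist": [4.9, 4.9, 4.9, 4.9, 4.9, 4.9, 0], "grip": 45, "force": 30}}

```text
time_s: 16.92
tool_pos: [0.5948, -0.12, 0.196]
tool_rot: [179.5, 0.8, -33.9]
force: [-0.8, -0.6, 0.2]
grip_width: 0.0391
```

```bash
python3 - <<'E'
from h import *
o=telemetry.get_obs();print(o['tool_pos'],o['tool_rot'],o['qpos'],o['grip_width'])
plan([.5983,-.117,.12],-33.5,6)
c=cam('wrist');print(px(c,[.5983,-.117,.169]),px(c,pose()[:3,3]+[0,0,.038]))
E
```

```text
[ 0.59483004 -0.12003158  0.19600534] [179.47866078   0.80923485 -33.93472253] [ 34.03220954  16.05537537 -30.78376502  86.67601882   8.302733
  80.50630732 -31.20665414] 0.03910954112778335
[[0.02, -0.07, 1.27], [0.02, -0.07, 1.27], [0.02, -0.07, 1.27], [0.02, -0.07, 1.27], [0.02, -0.07, 1.27], [0.02, -0.07, 1.27]] twist -0.07 x 6
[253.32741368 193.41457222] [249.807522   232.99907298]
```

{"api": "arm_command", "payload": {"translation": [[0, -0.1, 1.3], [0, -0.1, 1.3], [0, -0.1, 1.3], [0, -0.1, 1.3], [0, 0, 1.0], [0, 0, 0.9], [0, 0, 0.8], [0, 0, 0]], "twist": [0, 0, 0, 0, 0, 0, 0, 0]}}

```text
time_s: 17.98
tool_pos: [0.5923, -0.1167, 0.1104]
tool_rot: [179.3, 1.0, -33.8]
force: [-0.6, 0.1, -0.6]
grip_width: 0.039
```

```bash
python3 - <<'E'
from h import *
o=telemetry.get_obs();print(o['tool_pos'],o['tool_rot'],o['force'],o['wrist_torque'])
plan([.5983,-.117,.104],-33.5,2)
E
```

```text
[ 0.59231151 -0.11671574  0.11036386] [179.34092857   0.95533983 -33.78212697] [-0.57890422  0.12574241 -0.5711242 ] [-0.04387428 -0.07921086 -0.01501353]
[[0.26, -0.15, 0.32], [0.26, -0.15, 0.32]] twist -0.14 x 2
```

{"api": "arm_command", "payload": {"translation": [[0.26, -0.15, 0.3], [0.26, -0.15, 0.3], [0, 0, 0]], "twist": [0, 0, 0]}}

```text
time_s: 18.35
tool_pos: [0.5995, -0.1173, 0.1048]
tool_rot: [179.4, 0.8, -33.8]
force: [0.1, 0.3, 0.6]
grip_width: 0.0388
```

{"api": "arm_command", "payload": {"translation": [[0, 0, 0], [0, 0, 0], [0, 0, 0], [0, 0, 0]], "twist": [0, 0, 0, 0], "grip": 0, "force": 30}}

```text
time_s: 18.85
tool_pos: [0.5969, -0.1154, 0.1052]
tool_rot: [179.3, 1.2, -33.7]
force: [-5.5, 2.2, 3.0]
grip_width: 0.0118
```

```bash
python3 - <<'E'
from h import *
o=telemetry.get_obs();print(o['tool_pos'],o['tool_rot'],o['force'],o['wrist_torque'],o['grip_width'])
E
```

```text
[ 0.59689346 -0.11543375  0.10517645] [179.30011762   1.18387811 -33.73636299] [-5.50965368  2.24063971  3.04309453] [0.33563836 0.94917503 0.01856689] 0.011837920026303114
```

{"api": "arm_command", "payload": {"translation": [[0, 0, 0], [0, 0, 0], [0, 0, 0], [0, 0, 0], [0, 0, 0], [0, 0, 0]], "twist": [0, 6, 6, 6, 6, 0]}}

```text
time_s: 19.6
tool_pos: [0.597, -0.1155, 0.1052]
tool_rot: [178.9, 0.7, -58.4]
force: [-1.1, 0.9, 0.4]
grip_width: 0.0117
```

```bash
python3 - <<'E'
from h import *
o=telemetry.get_obs();print(o['tool_pos'],o['tool_rot'],o['force'],o['wrist_torque'],o['grip_width'],o['qpos'])
E
```

```text
[ 0.59699006 -0.11545238  0.10519196] [178.89713581   0.718958   -58.38484847] [-1.1262855   0.87917772  0.36406487] [ 0.0956582   0.05309401 -0.08022706] 0.011676281210348012 [ 30.15787314  19.24830151 -26.6675736   92.96481761   9.06692566
  71.25477443 -56.7218952 ]
```

{"api": "arm_command", "payload": {"translation": [[0, 0, 0], [0, 0, 0], [0, 0, 0], [0, 0, 0], [0, 0, 0], [0, 0, 0], [0, 0, 0], [0, 0, 0], [0, 0, 0], [0, 0, 0]], "twist": [8, 8, 8, 8, 8, 8, 8, 8, 8, 0]}}

```text
time_s: 20.85
tool_pos: [0.597, -0.1157, 0.1051]
tool_rot: [179.0, -0.8, -131.4]
force: [-2.2, -0.3, 0.2]
grip_width: 0.0123
```

```bash
python3 - <<'E'
from h import *
o=telemetry.get_obs();print(o['tool_pos'],o['tool_rot'],o['force'],o['wrist_torque'],o['grip_width'],o['qpos'])
E
```

```text
[ 0.59700506 -0.11568874  0.10514493] [ 178.96825873   -0.77996723 -131.41430219] [-2.24658642 -0.32482697  0.15778921] [ 0.33593876  0.00168116 -0.06296078] 0.012267248717009054 [  21.94343961   18.00756005  -16.40589421   93.2918072     5.35189381
   70.76475216 -127.00196942]
```

{"api": "arm_command", "payload": {"translation": [[0, 0, 0], [0, 0, 0], [0, 0, 0], [0, 0, -1.5], [0, 0, -1.5], [0, 0, -2], [0, 0, 0], [0, 0, 0], [0, 0, 0], [0, 0, 0]], "twist": [0, 0, 0, 0, 0, 0, -10, -10, -10, -10], "grip": 45}}

```text
time_s: 22.1
tool_pos: [0.602, -0.1165, 0.1663]
tool_rot: [179.3, -0.1, -89.7]
force: [-0.5, 0.3, 0.7]
grip_width: 0.0393
```

{"api": "arm_command", "payload": {"translation": [[0, 0, 0], [0, 0, 0], [0, 0, 0], [0, 0, 0], [0, 0, 0], [0, 0, 0], [0, 0, 0], [0, 0, 0], [0, 0, 0], [0, 0, 0]], "twist": [-10, -10, -10, -10, -10, -10, -10, -10, -10, -10]}}

```text
time_s: 23.35
tool_pos: [0.6072, -0.1179, 0.1821]
tool_rot: [179.5, -0.2, 13.8]
force: [-0.5, 0.8, -0.0]
grip_width: 0.0391
```

```bash
python3 - <<'E'
from h import *
o=telemetry.get_obs();print(o['tool_pos'],o['tool_rot'],o['force'],o['wrist_torque'],o['grip_width'],o['qpos'])
plan([.597,-.1156,.15],48.6,5)
E
```

```text
[ 0.60724508 -0.11793574  0.18206378] [ 1.79528382e+02 -1.59647493e-01  1.37628613e+01] [-0.49964908  0.81924475 -0.03597548] [-0.02203165 -0.15031418  0.02349763] 0.03912017320058935 [ 36.80779287  17.50906276 -35.16653209  87.32921798  10.61442842
  78.11748586  14.51459051]
[[-0.19, -0.09, 0.64], [-0.18, -0.12, 0.64], [-0.16, -0.14, 0.64], [-0.14, -0.15, 0.64], [-0.12, -0.17, 0.64]] twist -6.97 x 5
```

{"api": "arm_command", "payload": {"translation": [[-0.2, -0.1, 0.6], [-0.2, -0.1, 0.6], [-0.2, -0.1, 0.6], [-0.1, -0.2, 0.7], [-0.1, -0.2, 0.7], [0, 0, 0]], "twist": [-7, -7, -7, -7, -6.8, 0]}}

```text
time_s: 24.1
tool_pos: [0.5998, -0.1172, 0.1582]
tool_rot: [178.9, -0.0, 49.7]
force: [0.3, 0.1, 0.3]
grip_width: 0.0389
```

```bash
python3 - <<'E'
from h import *
o=telemetry.get_obs();print(o['tool_pos'],o['tool_rot'],o['force'])
plan([.597,-.1156,.105],48.6,5)
E
```

```text
[ 0.59979014 -0.11724393  0.15820428] [ 1.78940866e+02 -1.84279496e-02  4.96706490e+01] [0.25591391 0.10371887 0.32300907]
[[-0.01, -0.06, 1.06], [-0.01, -0.06, 1.06], [-0.01, -0.06, 1.06], [-0.01, -0.06, 1.06], [-0.01, -0.06, 1.06]] twist 0.21 x 5
```

{"api": "arm_command", "payload": {"translation": [[0, -0.1, 1.0], [0, -0.1, 1.1], [0, -0.1, 1.1], [0, 0, 1.1], [0, 0, 0.9], [0, 0, 0]], "twist": [1, 0, 0, 0, 0, 0]}}

```text
time_s: 24.85
tool_pos: [0.5984, -0.116, 0.1032]
tool_rot: [178.9, -0.0, 48.3]
force: [0.5, -0.0, 0.5]
grip_width: 0.0391
```

```bash
python3 - <<'E'
from h import *
o=telemetry.get_obs();print(o['tool_pos'],o['tool_rot'],o['force'])
plan([.597,-.1156,.105],48.6,1)
E
```

```text
[ 0.5983792  -0.11604821  0.10318828] [ 1.78918885e+02 -3.24978629e-02  4.83293756e+01] [ 0.45342296 -0.01789876  0.49842386]
[[-0.06, -0.13, -0.18]] twist -0.27 x 1
```

{"api": "arm_command", "payload": {"translation": [[-0.1, -0.1, -0.1], [0, 0, 0], [0, 0, 0], [0, 0, 0], [0, 0, 0]], "twist": [0, 0, 0, 0, 0], "grip": 0, "force": 30}}

```text
time_s: 25.48
tool_pos: [0.5981, -0.1158, 0.1054]
tool_rot: [178.8, -0.1, 48.4]
force: [-0.0, -1.3, -1.4]
grip_width: 0.0116
```

{"api": "arm_command", "payload": {"translation": [[0, 0, 0], [0, 0, 0], [0, 0, 0], [0, 0, 0], [0, 0, 0], [0, 0, 0], [0, 0, 0]], "twist": [0, 7, 7, 7, 7, 7, 0]}}

```text
time_s: 26.35
tool_pos: [0.5984, -0.1156, 0.1054]
tool_rot: [179.1, -0.8, 12.4]
force: [1.5, -0.4, -0.5]
grip_width: 0.012
```

```bash
python3 - <<'E'
from h import *
o=telemetry.get_obs();print(o['tool_pos'],o['tool_rot'],o['force'],o['wrist_torque'],o['grip_width'],o['qpos'])
E
```

```text
[ 0.59843642 -0.11563632  0.10539768] [179.07014728  -0.82115684  12.40124326] [ 1.49069801 -0.36424653 -0.45153199] [-0.11179056 -0.02812746 -0.05816586] 0.01202378028577615 [ 36.27769572  18.51620453 -33.96196342  95.04589555  11.68555332
  68.77211283  12.01932892]
```

Now I'll approach the stop in small steps, watching the wrist torque.

{"api": "arm_command", "payload": {"translation": [[0, 0, 0], [0, 0, 0], [0, 0, 0], [0, 0, 0]], "twist": [4, 4, 3, 0]}}

```text
time_s: 26.85
tool_pos: [0.5986, -0.1156, 0.1054]
tool_rot: [179.2, -1.0, 1.7]
force: [1.4, 1.2, -0.0]
grip_width: 0.012
```

```bash
python3 - <<'E'
from h import *
o=telemetry.get_obs();print(o['tool_rot'],o['force'],o['wrist_torque'],o['grip_width'])
E
```

```text
[179.21963667  -0.97285332   1.69575203] [ 1.36613355  1.15869    -0.02573412] [-0.09450119 -0.00351655 -0.08324208] 0.012039203111361165
```

{"api": "arm_command", "payload": {"translation": [[0, 0, 0], [0, 0, 0], [0, 0, 0]], "twist": [2, 2, 0]}}

```text
time_s: 27.22
tool_pos: [0.5986, -0.1156, 0.1054]
tool_rot: [179.3, -1.0, -2.4]
force: [1.4, 0.4, -0.7]
grip_width: 0.0119
```

```bash
python3 - <<'E'
from h import *
o=telemetry.get_obs();print(o['tool_rot'],o['force'],o['wrist_torque'],o['grip_width'])
E
```

```text
[179.29872451  -1.02496565  -2.38006913] [ 1.35983218  0.401869   -0.6766054 ] [-0.06594312  0.02947566 -0.00321758] 0.01186237712139183
```

{"api": "arm_command", "payload": {"translation": [[0, 0, 0], [0, 0, 0], [0, 0, 0]], "twist": [2, 2, 2]}}

```text
time_s: 27.6
tool_pos: [0.5987, -0.1154, 0.1054]
tool_rot: [179.4, -1.1, -8.6]
force: [0.9, -1.0, -0.5]
grip_width: 0.0127
```

```bash
python3 - <<'E'
from h import *
o=telemetry.get_obs();print(o['tool_rot'],o['force'],o['wrist_torque'],o['grip_width'])
E
```

```text
[179.38110675  -1.11193208  -8.55776003] [ 0.90431418 -1.04095324 -0.54052376] [-0.09418709 -0.07792782  0.61925577] 0.012682109142560594
```

{"api": "arm_command", "payload": {"translation": [[0, 0, 0], [0, 0, 0], [0, 0, 0]], "twist": [2, 2, 2]}}

```text
time_s: 27.98
tool_pos: [0.5987, -0.1149, 0.1054]
tool_rot: [179.5, -1.2, -14.8]
force: [1.0, 0.0, -1.1]
grip_width: 0.0148
```

```bash
python3 - <<'E'
from h import *
o=telemetry.get_obs();print(o['tool_rot'],o['force'],o['wrist_torque'],o['grip_width'])
E
```

```text
[179.50154757  -1.17585289 -14.84239775] [ 1.04249687  0.04434415 -1.09077469] [-0.03575114 -0.08852193  0.94219462] 0.014757610372348013
```

Seated: the torque rose to 0.6–0.9 N·m and the wing stopped while the pads yielded. I'll realign the pads, then back off a quarter turn to yaw ≈ 86.8°.

{"api": "arm_command", "payload": {"translation": [[0, 0, 0], [0, 0, 0], [0, 0, 0]], "twist": [-6, -5.5, 0]}}

```text
time_s: 28.35
tool_pos: [0.5987, -0.1156, 0.1054]
tool_rot: [179.3, -1.1, -3.6]
force: [0.6, 0.6, -0.6]
grip_width: 0.012
```

```bash
python3 - <<'E'
from h import *
o=telemetry.get_obs();print(o['tool_pos'],o['tool_rot'],o['force'],o['wrist_torque'],o['grip_width'])
E
```

```text
[ 0.59867038 -0.11563196  0.10537225] [179.31338436  -1.05343208  -3.58129195] [ 0.58085686  0.63385028 -0.6098165 ] [ 0.28912308 -0.06930781  0.08220558] 0.01199471019723103
```

{"api": "arm_command", "payload": {"translation": [[0, 0, 0], [0, 0, 0], [0, 0, 0], [0, 0, 0], [0, 0, 0], [0, 0, 0], [0, 0, 0], [0, 0, 0], [0, 0, 0], [0, 0, 0]], "twist": [-8, -8, -8, -8, -8, -8, -8, -8, -8, 0]}}

```text
time_s: 29.6
tool_pos: [0.598, -0.1157, 0.1054]
tool_rot: [179.0, 0.0, 68.0]
force: [1.8, 0.1, -0.7]
grip_width: 0.0119
```

```bash
python3 - <<'E'
from h import *
o=telemetry.get_obs();print(o['tool_pos'],o['tool_rot'],o['force'],o['wrist_torque'],o['grip_width'],o['qpos'])
E
```

```text
[ 0.59795322 -0.11572981  0.10536066] [1.78964147e+02 2.05060127e-02 6.80419795e+01] [ 1.80120569  0.12805587 -0.73683763] [ 0.33405565 -0.19267991  0.01915003] 0.01194211222778146 [ 43.26276267  20.47288999 -42.67889064  94.77126773  15.0480403
  69.54448313  65.35531174]
```

{"api": "arm_command", "payload": {"translation": [[0, 0, 0], [0, 0, 0], [0, 0, 0], [0, 0, 0], [0, 0, 0]], "twist": [-7, -7, -4.6, 0, 0]}}

```text
time_s: 30.22
tool_pos: [0.5979, -0.1159, 0.1053]
tool_rot: [179.0, 0.3, 85.7]
force: [1.4, 0.2, -1.1]
grip_width: 0.0119
```

```bash
python3 - <<'E'
from h import *
o=telemetry.get_obs();print(o['tool_pos'],o['tool_rot'],o['force'],o['wrist_torque'],o['grip_width'],o['qpos'])
s=cam('side');t=cam('top');c=cam('wrist')
r=lambda i:cv2.resize(i,(390,293),interpolation=cv2.INTER_CUBIC)
cv2.imwrite('pics/f1.png',np.vstack([np.hstack([r(s['img'][125:225,190:323]),r(t['img'][120:225,230:370])]),np.hstack([r(c['img'][:,:]),r(c['img'][100:260,150:363])])]))
E
```

```text
[ 0.59786155 -0.11585065  0.10534651] [179.02890206   0.25118526  85.720006  ] [ 1.38712157  0.18883574 -1.05403956] [ 0.39254638 -0.19021431  0.04629398] 0.011916734316271936 [ 45.53073242  21.27882567 -45.62428156  94.69080875  16.34837017
  69.85435161  82.14254158]
```

View pics/f1.png

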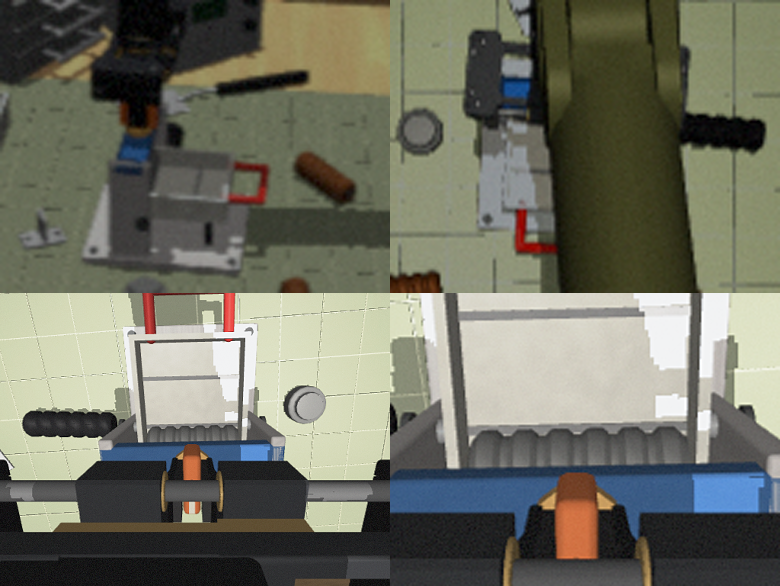

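The final view shows the tray level, the grip in the nest, the bystanders unmoved, and the wing along the cradle's x with its mark away from the handle. I'll make a last trim of about 1°.

{"api": "arm_command", "payload": {"translation": [[0, 0, 0], [0, 0, 0], [0, 0, 0]], "twist": [-1, 0, 0]}}

```text
time_s: 30.75
tool_pos: [0.5979, -0.1158, 0.1054]
tool_rot: [179.0, 0.3, 86.8]
force: [0.8, -0.3, -1.3]
grip_width: 0.0116
```

```bash
python3 - <<'E'
from cell import telemetry, env
o=telemetry.get_obs();print(o['tool_rot'],o['force'],o['wrist_torque'],o['grip_width'],o['time_s'])
print(env.sign_off())
E
```

```text
[179.03237286   0.27772265  86.80472547] [ 0.8097023  -0.25494457 -1.26536381] [ 0.38543701 -0.24983049  0.03546181] 0.011577161358845777 30.75
the job is handed in; nothing more can be done
None
```

The job is done and handed in at 30.75 s on the robot's clock.

- **Tray:** I lifted the red handle to about 36° and paused until the grey grip had rolled into the nest. I then lowered the tray level on its stops and released the handle only after the tray had settled.
- **Screw:** I turned the wing clockwise with one regrip. It seated at tool yaw of about -3.5°, where the torque rose to 0.6–0.9 N·m. I then backed it off to yaw 86.8°, which is 90.4° from the -3.6° measured at the seat. The gripper still holds the wing at 30 N, opening 11.6 mm.
- **Last checks:** The last picture, taken before a final 1° trim, shows the tray level and the grip in its nest. It also shows the wing along the cradle's x with its mark away from the handle. The bystanders in view look unmoved; the screwdriver and guard were out of frame.

**What disagreed:**
- The real fingertips sit about 38 mm behind the reported TCP. My first close on the handle therefore shut above the bar without touching anything. I corrected for this in every later grasp.
- While I probed the hard stop, the pads turned about 11° on the wing. I realigned them flush before backing off.
- The tool ended about 1° off vertical.

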